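# Level a sprung instrument plate and hold it down

### The job

Lay the spirit level lengthwise on the hinged plate of the levelling stand, midway between its two low rails, and let go of it. Set the stand's hand knob so that, while the level's near end is pressed down until the sprung plate rests on its stop, the bubble stands between the two black lines; pressing and turning can be repeated in turn. Finish holding: keep pressing gently on top of the level with the plate on its stop and the bubble between the lines, and leave the jar, the beaker and the weighing boat alone.

Things in the scene. Friction and masses are not known exactly. Their poses are not given: they have to be found in the camera images.
- level_center (a point): centre of the pocket spirit level, a loose aluminium bar 170 x 26 x 30 mm (x, y, z), 0.13 to 0.19 kg, on its flat underside. Grip it across the 26 mm width. The middle 76 mm of its top holds a green vial along x with a pale bubble; the solid end blocks (38 to 85 mm from the centre, tops 15 mm above it) are for pressing. Either end may be the near one.
- level: the same spirit level; origin at the centre of its underside, x along its length
- plate_seat (a point): centre of the top face of the stand's plate (aluminium, 210 x 100 x 10 mm), about 60 mm above the worktop; z up out of it, x along it to its hinge at the far edge, 95 mm from here. Two low rails (4 mm high, 170 mm long) run along x, inner faces 20 mm either side of here; the level goes between them, its length along x. The stand is fixed to the worktop, turned up to 0.3 rad.
- plate (a joint): angle in rad about the hinge by which a spring holds the plate above its stop: 0.038 left alone, also with the level on it (near end lifted); 0 on the stop. 3 to 4 N down on the level 60 mm to the near side of its centre brings it to the stop after 6 mm of travel; then it is rigid. Only there does the bubble tell how the knob is set.
- knob_grip (a point): on the vertical axis of the black fluted hand knob at the stand's near end, half-way up: 33 mm across, 26 mm high, 119 mm above the worktop. Grip it from above at any yaw. Clockwise from above raises the stop and the plate's near end, 0.020 rad of tilt per rad; it stays where left, takes 0.12 N m to turn, and has end stops 4 rad either side of mid-travel.
- jar: white sample jar, 53 mm across and 61 mm high, a bystander; origin at the centre of its underside
- beaker: clear beaker, 54 mm across and 70 mm high, a bystander; origin at the centre of its underside
- boat: small white weighing boat, 39 x 65 x 13 mm, a bystander; origin at the centre of its underside
- bubble_center (a point): centre of the pale bubble, 14 mm long, in the level's vial. It slides along the level's x axis, up to 24 mm either way from the middle of the level, to the higher end: 8 mm per degree of tilt, settling in about 1 s. The two black lines stand 10.5 mm either side of the level's middle, so the bubble is between them when its centre is within 3.5 mm of the middle along x.
Mind the look-alikes: they are no part of the job. There is more than one size of the level; the job needs the larger.

How it is judged:
By the outcome, as a careful person would: the job done as asked, in the order asked, and still so for the second after the job is handed in, while the arm keeps its last pose, push and grip.
It also fails if it takes over 72 s, if anything falls off the work surface, if the arm or the gripper's body presses on something with over 40 N, if the wrist force passes 120 N, or if a joint passes its speed limit or range.

### The arm

A 6-joint arm with a two-finger parallel gripper is mounted at the origin on a cart in front of the work surface, level with it; the furniture and walls round the work are solid. World frame = base frame: x ahead of the robot, y to its left, z up, the work surface at z = 0. Lengths are in m, angles in degrees, forces in N, time in s.
With the tool pointing down it reaches from about 0.25 to 0.725 m from the base axis. Payload 9.7 kg.
Tool frame: the origin (TCP) lies at the very end of the fingers, on their centre line; the grasp point (between the pads) lies 19 mm behind it; z points along the fingers, y is the line along which they close (so a half turn about z gives the same grasp; the last joint's range is limited). The gripper opens to 85 mm and grips with 20 to 120 N. Pads are 22 mm wide; open, the fingers measure 114 mm over their backs; the gripper's body (76 mm by 85 mm) begins 54 mm behind the grasp point. The pads swing forward as they close: fully open they stand 13 mm farther back than shut.
Start: joints at [-76.719, 4.979, 10.078, 95.1, 0, 90], TCP at [0.126, -0.535, 0.231] pointing down, gripper open.
Joint ranges: [-179.16, 179.16], [-48.56, 103.87], [-65.8, 70.77], [-126.05, 130.52], [-82.76, 87.17], [-180, 180]. Speed limits (degrees/s): [127.2, 127.2, 147.25, 180, 180, 180].

### API

Orientations are given as [roll, pitch, yaw] about the fixed x, y, z axes, in that order (R = Rz(yaw) Ry(pitch) Rx(roll)).
In Python, from workcell import bot, viewer, finder gives the robot as it stands. The module is installed in compiled form; this text tells all that it offers.
- The arm moves only by the shell command python3 -m inch 'ROWS' [FORCE]. ROWS is JSON, a list that holds one entry, the list of rows, each a list of 7 numbers: the opening in per cent of the stroke, from 0 (shut) to 100 (fully open), then the shift along the tool's x, y, z in mm, then the turn, a rotation vector about the tool's x, y, z in degrees. In form: [[[grip, tx, ty, tz, ax, ay, az], ...]]. A call has 1 to 8 rows; each row shifts and turns the commanded pose from where the row before left it, along the tool's axes as they then stand; what a row does not reach is not made up. A row lasts 1/8 s, in which the tool goes at most 62.5 mm and 10.7 degrees, less where a joint would pass 70% of its speed; a pose out of reach is approached as far as the arm can. A call with a gripper value outside its range is refused whole. The fingers move at their own pace and stop on an object; FORCE is the grip in N (left out, the last holds). Time passes only in rows, so rows that do not move let the fingers close. It gives the time, the measured TCP pose, the force, the opening and the grip force at its end, in the units of the state.
- bot.get_obs(): the state, without advancing time (a new reading comes with each control period).
- viewer.camera(name): name is "scene" or "top"; returns a dict with "pixels" (400x640x3 uint8, red, green, blue), "vfov" (degrees; the focal length in pixels is half the picture's height over the tangent of half this angle, whatever the lens; pixels are square), "cx", "cy" (the principal point, pixels), "R" (3x3) and "t" (3): a world point X has camera coordinates R X + t. Camera axes: x right, y down, z forward; pixel columns grow to the right and rows downward; lengths in m; the calibration is good to about 2 mm. A picture is of the moment at which its call begins. There is no depth.
- bot.job_done(): hands the job in; it is judged then, once.
Trained networks look in the newest picture that a camera, given by its name, has taken for a name from the list of things; names that differ only in an ending like _2 or _b are one class to them, and where a whole thing is asked for, a point or a joint stands for the part that bears it (a point fixed in the world has none). Each returns a list of dicts, best first, with "conf" (0 to 1); they miss things now and then, are a little off and sometimes report something else, mostly with a low value. They report only what shows in the picture. A call takes as long as a camera call. They do not tell look-alikes from the thing itself.
- finder.outline_of(camera, thing): "pixels" (400x640 bool, what is visible of it) and "extent" ([centre column, centre row, width, height] in pixels, round what is visible of it).
- finder.mark_of(camera, thing): "position" ([column, row] in pixels: a listed point, or the origin of a listed thing).
The state is a dict: "time": time; "q": joint angles; "qd": joint speeds; "joint_efforts": joint torques, N m; "ee_pos": TCP position; "tcp_rot": TCP orientation; "wrist_force": force on the tool from outside, world axes, zero at the start; "torque": the same for the moment, N m; "opening": finger opening in m; "grasp_force": force on a finger pad.
Only numpy, scipy, OpenCV 4.12 (cv2) and the standard library are available. Lean on these libraries where they do the work, as an engineer would, in place of code of your own. Each camera call takes 0.05 s, during which the arm holds its last target. There are 200 camera calls.

## Working session

There is one attempt and no reset: what is moved stays moved. The work goes in short steps, Python scripts to look and compute and a shell command to move; the robot and the scene stay as the last step left them, time stands still between calls to the robot, and variables do not carry over. Pictures are saved under pics/ and viewed, at most 12 in all, crops included, and the job is handed in when it is done.

```bash
mkdir -p pics; cat > h.py <<'E'
import numpy as np, cv2
from workcell import bot, viewer, finder
def f(c): return 200/np.tan(np.radians(c["vfov"])/2)
def ray(c,px):
    d=np.array([(px[0]-c["cx"])/f(c),(px[1]-c["cy"])/f(c),1.0])
    R=np.array(c["R"]);t=np.array(c["t"])
    return -R.T@t, R.T@d
def atz(c,px,z):
    o,d=ray(c,px); return o+d*(z-o[2])/d[2]
def proj(c,X):
    p=np.array(c["R"])@np.array(X)+np.array(c["t"]); return p[:2]/p[2]*f(c)+[c["cx"],c["cy"]]
def tri(cs,ps):
    A=np.zeros((3,3));b=np.zeros(3)
    for c,p in zip(cs,ps):
        o,d=ray(c,p);d/=np.linalg.norm(d);M=np.eye(3)-np.outer(d,d);A+=M;b+=M@o
    return np.linalg.solve(A,b)
def save(c,n): cv2.imwrite("pics/"+n,c["pixels"][:,:,::-1])
E
python3 - <<'E'
from h import *
Z=dict(level_center=.015,plate_seat=.06,knob_grip=.119,jar=0,beaker=0,boat=0,bubble_center=.03,level=0)
for n in("top","scene"):
    c=viewer.camera(n);save(c,n+"0.png");print(n,c["vfov"],ray(c,(c["cx"],c["cy"])))
    for k,z in Z.items():
        for m in finder.mark_of(n,k)[:3]: print(k,np.round(m["conf"],2),np.round(m["position"],1),np.round(atz(c,m["position"],z),3))
    for m in finder.outline_of(n,"level")[:3]:
        p=m["pixels"].astype(np.uint8);pts=np.argwhere(p)[:,::-1].astype(np.float32)
        if len(pts)>5:
            b=cv2.boxPoints(cv2.minAreaRect(pts));print("lvl",m["conf"],[np.round(atz(c,q,.03)[:2],3) for q in b])
o=bot.get_obs();print(o)
E
```

```text
top 57.06226280307076 (array([0.37827209, 0.03440624, 1.02479068]), array([ 0.16473483, -0.00318042, -0.98633276]))
level_center 0.93 [394.7 196.8] [ 0.555 -0.182  0.015]
level_center 0.89 [441.8 230.4] [ 0.464 -0.31   0.015]
plate_seat 0.6 [302.2 173.1] [0.606 0.076 0.06 ]
knob_grip 0.71 [307.9 221.3] [0.471 0.056 0.119]
jar 0.72 [209.8 161.9] [0.648 0.344 0.   ]
beaker 0.96 [209.8 211.7] [0.504 0.334 0.   ]
beaker 0.28 [194.9 245.6] [0.409 0.369 0.   ]
boat 0.79 [195. 247.] [0.405 0.368 0.   ]
bubble_center 0.24 [310.  217.9] [0.489 0.053 0.03 ]
level 0.94 [438.9 233. ] [ 0.458 -0.307  0.   ]
level 0.57 [392.6 205.1] [ 0.534 -0.179  0.   ]
lvl 0.8 [array([ 0.563, -0.117]), array([ 0.585, -0.133]), array([ 0.506, -0.239]), array([ 0.485, -0.223])]
lvl 0.6 [array([ 0.546, -0.286]), array([ 0.547, -0.321]), array([ 0.376, -0.318]), array([ 0.375, -0.284])]
scene 48.12165069386732 (array([-0.22431651,  0.41808189,  0.95492182]), array([ 0.63947264, -0.31146478, -0.70289717]))
level_center 0.56 [385.9 197.1] [ 0.538 -0.189  0.015]
plate_seat 0.92 [292.  197.2] [0.614 0.081 0.06 ]
knob_g
[... 303 characters left out ...]
), array([ 0.468, -0.209])]
{'time': 1.0, 'q': array([-7.67185189e+01,  4.97595904e+00,  1.00794331e+01,  9.50998600e+01,
        3.46839756e-04,  8.99981806e+01]), 'qd': array([-0.02649858,  0.01972622,  0.04164879, -0.03406096,  0.00072707,
       -0.01984778]), 'joint_efforts': array([ 2.20369402e-03, -5.20102859e+01,  4.64873314e+01,  1.30623983e-03,
        7.52105416e-05, -1.81835611e-05]), 'ee_pos': array([ 0.12635549, -0.53528656,  0.2313233 ]), 'tcp_rot': array([ 1.79996386e+02, -3.46724994e-04,  1.32833005e+01]), 'wrist_force': array([ 0.18216248, -0.69844545,  0.3648121 ]), 'torque': array([-0.01186541,  0.01442695, -0.01494164]), 'grasp_force': 0.0, 'opening': 0.0855666049117676}
```

View pics/top0.png

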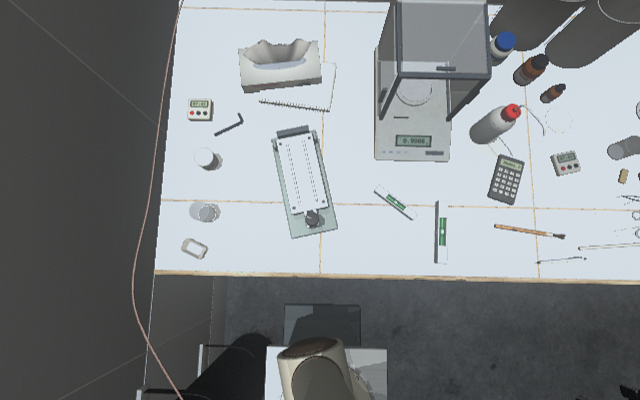

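View pics/scene0.png

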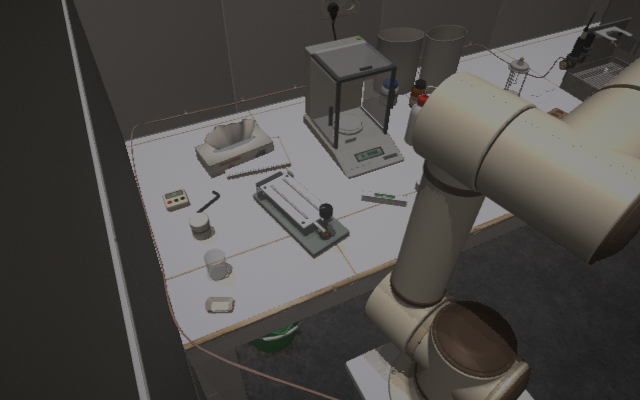

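The top view shows two levels. The larger one is at about (441,232), lying along x, and the smaller look-alike is at (395,202). The stand is at (303,180) with its knob at (310,218), and the jar, beaker and boat are to the left. The scene view agrees. I'll move above the larger level.

```bash
python3 -m inch '[[[100,0,0,0,0,0,6.6],[100,0,0,0,0,0,6.7],[100,40,-27,0,0,0,0],[100,48,-33,0,0,0,0],[100,48,-33,0,0,0,0],[100,48,-33,0,0,0,0],[100,48,-33,0,0,0,0],[100,48,-33,0,0,0,0]]]'
python3 -m inch '[[[100,40,-27,0,0,0,0],[100,15,-10,10,0,0,0],[100,0,0,40,0,0,0],[100,0,0,40,0,0,0],[100,0,0,0,0,0,0]]]'
python3 - <<'E'
from h import *
c=viewer.camera("top");save(c,"top1.png")
s=viewer.camera("scene");save(s,"scene1.png")
im=c["pixels"]
cv2.imwrite("pics/crop1.png",np.hstack([cv2.resize(im[110:250,240:350],(440,560),interpolation=cv2.INTER_CUBIC),cv2.resize(im[180:280,400:488],(352,400),interpolation=cv2.INTER_CUBIC).repeat(1,0) if 0 else cv2.copyMakeBorder(cv2.resize(im[180:280,400:488],(352,400),interpolation=cv2.INTER_CUBIC),0,160,0,0,cv2.BORDER_CONSTANT)])[:,:,::-1])
for cc,n in((c,"top"),(s,"scene")):
  for m in finder.outline_of(n,"plate")[:2]:
    p=m["pixels"].astype(np.uint8);pts=np.argwhere(p)[:,::-1].astype(np.float32)
    w=np.array([atz(cc,q,.06)[:2] for q in pts],np.float32)
    r=cv2.minAreaRect(w*1000);print(n,"plate",m["conf"],r)
  for k,z in dict(plate_seat=.06,knob_grip=.119,level_center=.015).items():
    for m in finder.mark_of(n,k)[:2]: print(n,k,round(m["conf"],2),np.round(m["position"],1),np.round(atz(cc,m["position"],z),3))
print(bot.get_obs()["ee_pos"],bot.get_obs()["tcp_rot"])
E
```

```text
time: 2.0
ee_pos: [0.4078, -0.3421, 0.2315]
tcp_rot: [180.0, -0.0, -0.0]
wrist_force: [0.9, -1.0, 0.2]
opening: 0.0855
grasp_force: 0.0
time: 2.62
ee_pos: [0.4594, -0.3058, 0.1382]
tcp_rot: [-179.8, 0.3, -0.1]
wrist_force: [0.1, -0.2, 0.2]
opening: 0.0853
grasp_force: 0.0
top plate 0.71 ((604.907470703125, 77.95001983642578), (217.42184448242188, 100.80776977539062), 14.263717651367188)
top plate_seat 0.86 [300.5 172.4] [0.608 0.081 0.06 ]
top knob_grip 0.5 [310.  218.6] [0.477 0.051 0.119]
top level_center 0.74 [439.7 231.5] [ 0.461 -0.304  0.015]
top level_center 0.73 [391.  199.3] [ 0.548 -0.171  0.015]
scene plate 0.72 ((585.0384521484375, 74.4228286743164), (251.9893798828125, 106.88874816894531), 14.949919700622559)
scene plate_seat 0.63 [293.2 197. ] [0.614 0.078 0.06 ]
scene knob_grip 0.54 [326.7 210.3] [0.477 0.042 0.119]
scene level_center 0.56 [386.3 196. ] [ 0.541 -0.193  0.015]
[ 0.46162833 -0.30657375  0.14190959] [ 1.79969729e+02 -4.33694903e-02 -2.28337934e-02]
```

View pics/crop1.png

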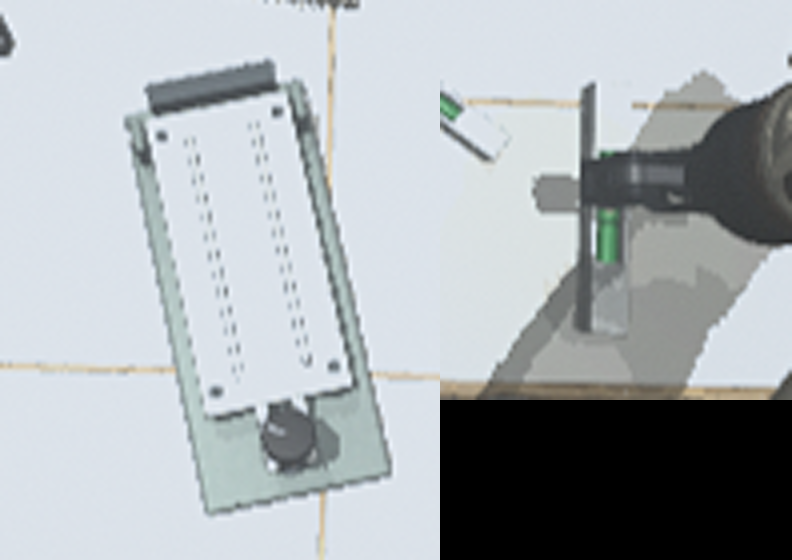

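Crop left: the rails run from (190,137) to (238,375) and from (255,125) to (305,362), with the four plate screws visible. Crop right: the gripper is over the level, whose top face spans columns 595–630.

```bash
python3 - <<'E'
from h import *
c=viewer.camera("top")
g=lambda x,y,z:np.round(atz(c,(240+x/4-.4,110+y/4-.4),z),4)
for q in [(161,135),(277,112),(216,392),(333,367),(222.5,131),(271.5,368.5)]: print(g(*q,.062))
a,b=g(222.5,131,.062),g(271.5,368.5,.062);print(np.degrees(np.arctan2(*(a-b)[1::-1])),(a+b)/2)
print("knob",g(288,433,.13))
for q in [(597,300),(630,300),(597,120),(630,335)]: print("lvl",np.round(atz(c,(400+(q[0]-440)/4-.4,180+q[1]/4-.4),.03),4))
E
```

```text
[0.6874 0.1391 0.062 ]
[0.7055 0.0607 0.062 ]
[0.512  0.0961 0.062 ]
[0.5304 0.0192 0.062 ]
[0.6912 0.0974 0.062 ]
[0.5285 0.0599 0.062 ]
12.979184278504528 [0.60985 0.07865 0.062  ]
knob [0.4782 0.047  0.13  ]
lvl [ 0.3978 -0.2947  0.03  ]
lvl [ 0.3983 -0.3168  0.03  ]
lvl [ 0.5195 -0.2987  0.03  ]
lvl [ 0.3752 -0.316   0.03  ]
```

```bash
python3 -m inch '[[[100,2,0,40,0,0,0],[100,0,0,50,0,0,0],[100,0,0,40,0,0,0],[60,0,0,0,0,0,0],[0,0,0,0,0,0,0],[0,0,0,0,0,0,0],[0,0,0,0,0,0,0],[0,0,0,0,0,0,0]]]' 35
```

```text
time: 4.18
ee_pos: [0.4646, -0.3072, 0.0136]
tcp_rot: [179.9, -0.2, -0.0]
wrist_force: [0.9, 0.4, 5.1]
opening: 0.0254
grasp_force: 33.9
```

```bash
python3 -m inch '[[[0,0,0,-30,0,0,0],[0,0,0,-50,0,0,0],[0,0,0,-50,0,0,0],[0,0,-30,-20,0,0,0],[0,0,-50,0,0,0,0],[0,0,-50,0,0,0,0],[0,0,-50,0,0,0,0],[0,0,-50,0,0,0,0]]]' 40
python3 -m inch '[[[0,0,-50,0,0,0,0],[0,30,-30,0,0,0,0],[0,40,-30,0,0,0,0],[0,40,-30,0,0,0,0],[0,38,-17,0,0,0,-6.6],[0,0,0,0,0,0,-6.7],[0,0,0,0,0,0,0],[0,0,0,0,0,0,0]]]'
python3 - <<'E'
from h import *
c=viewer.camera("top");save(c,"top2.png")
s=viewer.camera("scene");save(s,"scene2.png")
a=c["pixels"][110:250,240:350];b=s["pixels"][130:270,220:360]
cv2.imwrite("pics/crop2.png",np.hstack([cv2.resize(a,None,fx=3,fy=3,interpolation=2),cv2.resize(b,None,fx=3,fy=3,interpolation=2)])[:,:,::-1])
o=bot.get_obs();print(o["ee_pos"],o["tcp_rot"],o["opening"])
for n in("top","scene"):
  cc=c if n=="top" else s
  for k in("level_center","plate_seat"):
   for m in finder.mark_of(n,k)[:2]: print(n,k,round(m["conf"],2),np.round(m["position"],1),np.round(atz(cc,m["position"],o["ee_pos"][2]+.004 if k[0]=="l" else .06),3))
E
```

```text
time: 5.18
ee_pos: [0.4635, -0.0749, 0.1624]
tcp_rot: [180.0, -0.1, -0.0]
wrist_force: [0.9, -0.1, -2.9]
opening: 0.0254
grasp_force: 39.6
time: 6.18
ee_pos: [0.6107, 0.0522, 0.1628]
tcp_rot: [-178.7, -0.3, 15.9]
wrist_force: [-0.7, -0.3, -1.9]
opening: 0.0252
grasp_force: 39.5
[0.61063228 0.05213418 0.16279524] [-178.70448938   -0.34426224   15.92594754] 0.02526539948854746
top level_center 0.93 [396.4 201.4] [ 0.517 -0.153  0.167]
scene level_center 0.73 [300.4 166.2] [0.613 0.054 0.167]
scene plate_seat 0.85 [290.1 199.8] [0.607 0.09  0.06 ]
scene plate_seat 0.49 [221.7 304.3] [0.364 0.365 0.06 ]
```

View pics/crop2.png

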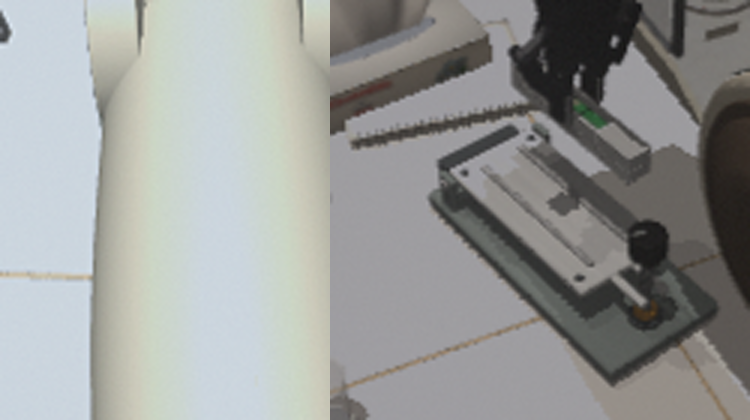

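The scene crop shows the level held above the plate, a little to the right of and turned from the rails. The last rows fell short, so I'll compute the correction.

```bash
cat >> h.py <<'E'
from scipy.spatial.transform import Rotation as Ro
def to(p,rpy):
    o=bot.get_obs();R=Ro.from_euler("xyz",o["tcp_rot"],degrees=True)
    print("shift mm",np.round(R.inv().apply(np.array(p)-o["ee_pos"])*1000,1),"turn",np.round((R.inv()*Ro.from_euler("xyz",rpy,degrees=True)).as_rotvec(degrees=True),2),"q",np.round(o["q"],1),"F",np.round(o["wrist_force"],1))
E
python3 -c "
from h import *
to([.613,.0797,.1628],[180,0,13.3])"
```

```text
shift mm [  9.8 -25.8   0.3] turn [-1.31 -0.29  2.7 ] q [  4.3  12.8  11.2  88.4   1.3 168.3] F [ 0.2 -0.  -1.6]
```

```bash
python3 -m inch '[[[0,5,-13,0,-1.3,-0.3,2.7],[0,5,-13,0,0,0,0],[0,0,0,0,0,0,0],[0,0,0,0,0,0,0]]]'
python3 - <<'E'
from h import *
to([.613,.0797,.09],[180,0,13.3])
s=viewer.camera("scene");save(s,"scene3.png")
for m in finder.mark_of("scene","level_center")[:2]: print(m["conf"],m["position"],atz(s,m["position"],bot.get_obs()["ee_pos"][2]+.002))
E
```

```text
time: 6.98
ee_pos: [0.6139, 0.0799, 0.1623]
tcp_rot: [-180.0, 0.0, 13.4]
wrist_force: [-0.1, -0.1, -1.2]
opening: 0.0251
grasp_force: 39.6
shift mm [-0.8  0.  72.3] turn [-0.02  0.05  0.08] q [  7.4  13.8  12.4  88.7   0.  174. ] F [-0.1 -0.1 -1.2]
0.49 [293.4, 175.5] [0.58938488 0.0848962  0.1644231 ]
```

```bash
python3 -m inch '[[[0,-1,0,40,0,0,0],[0,0,0,35,0,0,0],[0,0,0,5,0,0,0],[0,0,0,0,0,0,0],[0,0,0,0,0,0,0]]]'
python3 - <<'E'
from h import *
o=bot.get_obs();print(o["ee_pos"],o["wrist_force"])
s=viewer.camera("scene");save(s,"scene4.png")
cv2.imwrite("pics/crop4.png",cv2.resize(s["pixels"][140:260,230:360],None,fx=5,fy=5,interpolation=2)[:,:,::-1])
E
```

```text
time: 7.7
ee_pos: [0.6138, 0.0798, 0.0844]
tcp_rot: [180.0, -0.1, 13.3]
wrist_force: [0.1, 0.5, -1.4]
opening: 0.0251
grasp_force: 39.6
[0.61382825 0.0798424  0.08440393] [ 0.08824482  0.45703586 -1.39403988]
```

View pics/crop4.png

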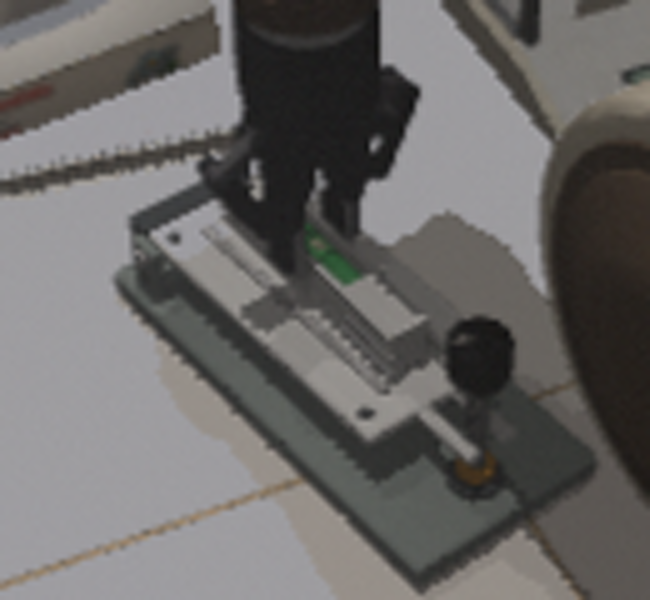

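The crop shows the level hovering over the plate, with its near end at (400,350). I'll overlay the predicted rails and level to check the sideways fit.

```bash
python3 - <<'E'
from h import *
s=viewer.camera("scene");im=cv2.resize(s["pixels"][140:260,230:360],None,fx=6,fy=5.0,interpolation=2)[:,:,::-1].copy()
im=cv2.resize(s["pixels"][150:250,240:350],None,fx=6,fy=6,interpolation=2)[:,:,::-1].copy()
a=np.radians(13.3);u=np.array([np.cos(a),np.sin(a),0]);v=np.array([-u[1],u[0],0])
P=lambda X:tuple(int(k) for k in (proj(s,X)-[240,150]+.5)*6)
S=np.array([.6095,.0788,.062])
S2=lambda x,y:S+u*x+v*y+[0,0,.0038-.038*x+.004-.002]
for y in(-.02,.02):cv2.line(im,P(S2(-.085,y)),P(S2(.085,y)),(0,0,255),1)
T=np.array([.6138,.0798,0])-u*.004
for z,col in((.0844-.012,(0,255,0)),(.0844+.018,(255,255,0))):
  q=[P(T+[0,0,z]+u*x+v*y) for x,y in((-.085,-.013),(-.085,.013),(.085,.013),(.085,-.013))]
  cv2.polylines(im,[np.array(q)],True,col,1)
cv2.imwrite("pics/ov.png",im)
E
```

```text
(no output)
```

View pics/ov.png

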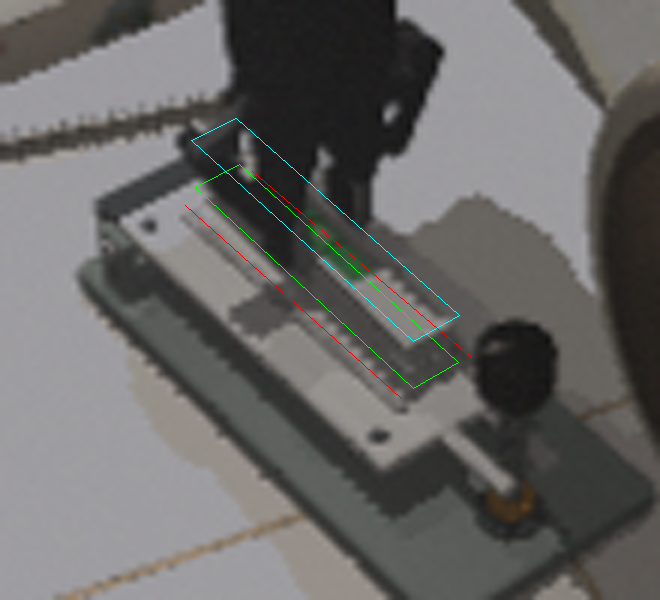

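The overlay puts the level centred between the rails to within about 2 mm, with 7 mm of play each side. Lowering.

```bash
python3 -m inch '[[[0,0,0,5,0,0,0],[0,0,0,2,0,0,0],[0,0,0,0,0,0,0],[0,0,0,0,0,0,0]]]'; python3 -m inch '[[[0,0,0,2,0,0,0],[0,0,0,0,0,0,0],[0,0,0,0,0,0,0]]]';
```

```text
time: 8.3
ee_pos: [0.6129, 0.0798, 0.0755]
tcp_rot: [-180.0, 0.0, 13.3]
wrist_force: [0.4, 0.2, 0.2]
opening: 0.0251
grasp_force: 39.9
time: 8.68
ee_pos: [0.6126, 0.0797, 0.0742]
tcp_rot: [-180.0, 0.0, 13.3]
wrist_force: [-4.3, -0.8, 6.0]
opening: 0.025
grasp_force: 40.5
```

```bash
python3 -m inch '[[[60,0,0,0,0,0,0],[60,0,0,0,0,0,0],[60,0,0,0,0,0,0],[60,0,0,-20,0,0,0],[60,0,0,-45,0,0,0],[60,0,0,-45,0,0,0]]]'
python3 - <<'E'
from h import *
s=viewer.camera("scene");save(s,"scene5.png")
cv2.imwrite("pics/c5.png",cv2.resize(s["pixels"][150:250,240:350],None,fx=6,fy=6,interpolation=2)[:,:,::-1])
to([.4782,.047,.19],[180,0,13.3])
for n in("level_center","bubble_center","knob_grip","plate_seat"):
  for m in finder.mark_of("scene",n)[:2]: print(n,m["conf"],m["position"],atz(s,m["position"],dict(l=.078,b=.088,k=.119,p=.062)[n[0]]))
E
```

```text
time: 9.43
ee_pos: [0.6127, 0.0798, 0.1843]
tcp_rot: [-180.0, 0.1, 13.3]
wrist_force: [0.6, 0.6, 0.0]
opening: 0.0515
grasp_force: 0.0
shift mm [-139.9    0.7    0.4] turn [ 0.03 -0.39  0.04] q [  7.4  13.6  15.4  91.4   0.  174.1] F [-1.6 -0.2  4.3]
level_center 0.79 [293.2, 190.7] [0.61993379 0.07465621 0.078     ]
knob_grip 0.51 [329.0, 210.2] [0.47491506 0.03632357 0.119     ]
plate_seat 0.57 [292.6, 199.7] [0.60260819 0.08454728 0.062     ]
```

View pics/c5.png

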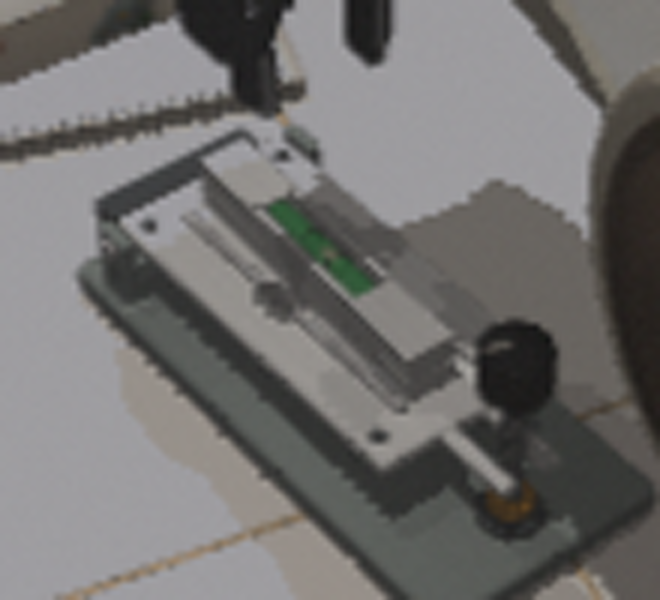

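The crop shows the level seated between and parallel to the rails, with its near end at (430,360). I can't make out the bubble in it. Next: press the near block.

```bash
python3 -m inch '[[[0,-33,2,0,0,0,0],[0,-33,2,20,0,0,0],[0,0,0,40,0,0,0],[0,0,0,15,0,0,0],[0,0,0,0,0,0,0],[0,0,0,4,0,0,0],[0,0,0,2,0,0,0],[0,0,0,0,0,0,0]]]' 30; python3 -m inch '[[[0,0,0,2,0,0,0],[0,0,0,2,0,0,0],[0,0,0,0,0,0,0],[0,0,0,0,0,0,0]]]'
python3 -m inch '[[[0,0,0,2,0,0,0],[0,0,0,0,0,0,0],[0,0,0,0,0,0,0]]]'
```

```text
time: 10.68
ee_pos: [0.5499, 0.0608, 0.1029]
tcp_rot: [-180.0, 0.0, 13.3]
wrist_force: [0.0, -0.7, 0.1]
opening: 0.0
grasp_force: 0.0
time: 11.18
ee_pos: [0.5496, 0.0607, 0.0985]
tcp_rot: [-180.0, 0.0, 13.3]
wrist_force: [-0.6, 0.6, 0.2]
opening: -0.0
grasp_force: 0.0
time: 11.55
ee_pos: [0.5496, 0.0607, 0.0965]
tcp_rot: [-180.0, 0.0, 13.3]
wrist_force: [-0.5, 0.3, 0.1]
opening: 0.0002
grasp_force: 0.0
```

```bash
python3 -m inch '[[[0,0,0,2,0,0,0],[0,0,0,2,0,0,0],[0,0,0,0,0,0,0],[0,0,0,0,0,0,0]]]'
python3 -m inch '[[[0,0,0,2,0,0,0],[0,0,0,0,0,0,0],[0,0,0,0,0,0,0]]]'
python3 -m inch '[[[0,0,0,2,0,0,0],[0,0,0,0,0,0,0],[0,0,0,0,0,0,0]]]'
```

```text
time: 12.05
ee_pos: [0.5496, 0.0607, 0.0927]
tcp_rot: [-180.0, 0.0, 13.3]
wrist_force: [-1.5, 0.4, 4.1]
opening: -0.0002
grasp_force: 1.4
time: 12.42
ee_pos: [0.5494, 0.0606, 0.0904]
tcp_rot: [-180.0, 0.1, 13.3]
wrist_force: [-4.2, -0.2, 3.1]
opening: -0.0002
grasp_force: 1.8
time: 12.8
ee_pos: [0.5496, 0.0607, 0.0885]
tcp_rot: [-180.0, 0.0, 13.3]
wrist_force: [-3.2, -1.2, 4.4]
opening: 0.0002
grasp_force: 2.1
```

```bash
python3 -m inch '[[[0,0,0,1,0,0,0],[0,0,0,0,0,0,0],[0,0,0,0,0,0,0]]]'
python3 -m inch '[[[0,0,0,1,0,0,0],[0,0,0,0,0,0,0],[0,0,0,0,0,0,0]]]'
python3 -m inch '[[[0,0,0,0.5,0,0,0],[0,0,0,0,0,0,0],[0,0,0,0,0,0,0]]]'
```

```text
time: 13.18
ee_pos: [0.5496, 0.0607, 0.0875]
tcp_rot: [-180.0, 0.0, 13.3]
wrist_force: [-4.1, -1.2, 3.8]
opening: -0.0002
grasp_force: 2.2
time: 13.55
ee_pos: [0.5496, 0.0607, 0.0869]
tcp_rot: [-180.0, 0.0, 13.3]
wrist_force: [-4.8, -1.8, 6.9]
opening: 0.0001
grasp_force: 3.9
time: 13.92
ee_pos: [0.5496, 0.0607, 0.0868]
tcp_rot: [-180.0, 0.0, 13.3]
wrist_force: [-6.8, -2.1, 11.1]
opening: 0.0002
grasp_force: 5.3
```

```bash
python3 -m inch '[[[0,0,0,-0.3,0,0,0],[0,0,0,0,0,0,0],[0,0,0,0,0,0,0],[0,0,0,0,0,0,0]]]'
python3 - <<'E'
from h import *
for n in("scene","top"):
  s=viewer.camera(n);save(s,n+"6.png")
  for k in("level_center","bubble_center","knob_grip"):
    for m in finder.mark_of(n,k)[:2]: print(n,k,round(m["conf"],2),np.round(m["position"],1),atz(s,m["position"],dict(l=.076,b=.088,k=.119)[k[0]]).round(4))
  if n=="scene": im=cv2.resize(s["pixels"][160:240,245:345],None,fx=7,fy=7,interpolation=2)[:,:,::-1]
  im2=s["pixels"][110:250,240:350]
im=cv2.convertScaleAbs(im,alpha=1.4)
cv2.imwrite("pics/c6.png",im)
E
```

```text
time: 14.42
ee_pos: [0.5496, 0.0607, 0.0868]
tcp_rot: [-180.0, 0.0, 13.3]
wrist_force: [-5.9, -1.4, 8.5]
opening: -0.0001
grasp_force: 4.4
scene level_center 0.67 [291.1 192.8] [0.6166 0.0826 0.076 ]
scene bubble_center 0.33 [326.9 211.1] [0.5003 0.0287 0.088 ]
scene knob_grip 0.62 [218.4 271.8] [0.4099 0.35   0.119 ]
scene knob_grip 0.57 [326.4 210.4] [0.4771 0.0427 0.119 ]
top level_center 0.74 [394.8 199.1] [ 0.5382 -0.1687  0.076 ]
```

View pics/c6.png

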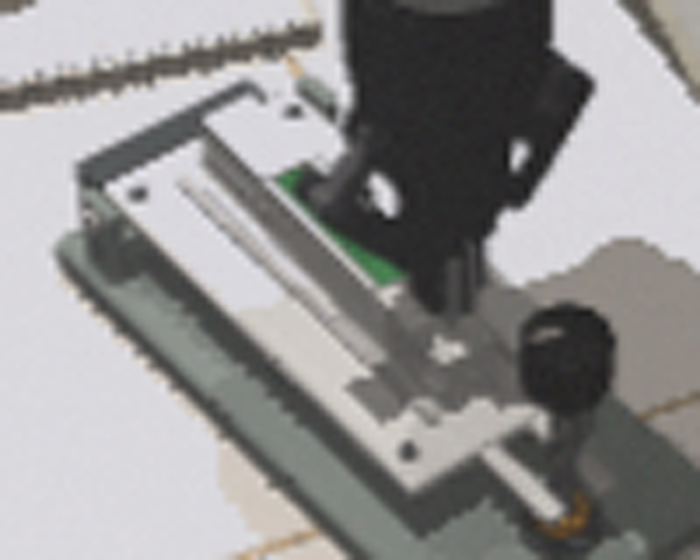

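The gripper's finger linkage hides most of the vial: green shows only at (290,185) and (380,260). I'll lift, tilt the tool about 26° away from the camera line, press nearer the end, and look again.

```bash
python3 -m inch '[[[0,-3,0,-12,0,0,0],[0,-3,0,0,9,0,0],[0,0,0,0,9,0,0],[0,0,0,0,8,0,0],[0,0,0,0,0,0,0],[0,0,0,0,0,0,0]]]'
python3 - <<'E'
from h import *
a=np.radians(13.3);u=np.array([np.cos(a),np.sin(a),0]);C=np.array([.6088,.0789,0])
to((C-.068*u-.003*np.array([-u[1],u[0],0])+[0,0,.0955]),[154,0,13.3])
to(bot.get_obs()["ee_pos"]-[0,0,.01],bot.get_obs()["tcp_rot"])
s=viewer.camera("scene");im=cv2.imread("pics/scene5.png").astype(float)
for d in(0,):
  for x in np.arange(-.04,.041,.004):
    p=proj(s,C+u*x+[0,0,.093]);v=cv2.getRectSubPix(im.astype(np.float32),(1,1),tuple(map(float,p)))[0,0]
    print(round(x*1000),p.round(1),v[::-1].round())
E
```

```text
time: 15.58
ee_pos: [0.544, 0.0593, 0.0984]
tcp_rot: [-154.1, 0.0, 13.3]
wrist_force: [1.0, -0.2, 0.9]
opening: 0.0
grasp_force: 0.0
shift mm [-0.4  0.2  3.1] turn [-5.188e+01  3.000e-02  4.000e-02] q [ -6.2  11.6  -0.6  87.   24.3 158.5] F [ 1.  -0.2  0.9]
shift mm [0.  4.4 9. ] turn [0. 0. 0.] q [ -6.2  11.6  -0.6  87.   24.3 158.5] F [ 1.  -0.2  0.9]
-40 [302.1 197.7] [111. 114. 107.]
-36 [301.2 196.9] [56. 83. 60.]
-32 [300.3 196.1] [50. 82. 56.]
-28 [299.4 195.3] [50. 82. 55.]
-24 [298.5 194.5] [52. 82. 57.]
-20 [297.6 193.7] [47. 79. 52.]
-16 [296.7 192.9] [50. 81. 54.]
-12 [295.9 192.1] [63. 74. 58.]
-8 [295.  191.3] [76. 85. 67.]
-4 [294.1 190.6] [65. 84. 62.]
0 [293.3 189.8] [48. 79. 52.]
4 [292.4 189. ] [44. 76. 50.]
8 [291.5 188.2] [44. 67. 47.]
12 [290.7 187.4] [49. 78. 52.]
16 [289.8 186.7] [50. 86. 56.]
20 [289.  185.9] [50. 88. 57.]
24 [288.1 185.1] [51. 88. 57.]
28 [287.3 184.4] [51. 86. 57.]
32 [286.4 183.6] [57. 85. 60.]
36 [285.6 182.9] [ 94. 100.  91.]
40 [284.8 182.1] [143. 140. 137.]
```

```bash
cat >> h.py <<'E'
def scan(name,z=.089,C=(.6088,.0789),dy=0,show=True):
    a=np.radians(13.3);u=np.array([np.cos(a),np.sin(a),0]);v=np.array([-u[1],u[0],0])
    s=viewer.camera("scene");save(s,name);im=s["pixels"].astype(np.float32)
    xs=np.arange(-.044,.0441,.002);out=[]
    for x in xs:
        acc=[]
        for w in(-.0015,0,.0015):
            p=proj(s,np.array([C[0],C[1],z])+u*x+v*(w+dy));acc.append(cv2.getRectSubPix(im,(1,1),tuple(map(float,p)))[0,0])
        out.append(np.mean(acc,0))
    for x,c in zip(xs,out): print(round(x*1000),c.round().astype(int),round(float(c[0]/c[1]),2),end=" | ")
    print()
E
python3 -m inch '[[[0,0,2,4,0,0,0],[0,0,2,4,0,0,0],[0,0,0.6,1.2,0,0,0],[0,0,0,0,0,0,0],[0,0,0,0,0,0,0]]]'
python3 -m inch '[[[0,0,0.3,0.5,0,0,0],[0,0,0,0,0,0,0],[0,0,0,0,0,0,0],[0,0,0,0,0,0,0],[0,0,0,0,0,0,0]]]'
python3 - <<'E'
from h import *
scan("scene7.png")
im=cv2.imread("pics/scene7.png")
cv2.imwrite("pics/c7.png",cv2.convertScaleAbs(cv2.resize(im[165:225,260:330],None,fx=9,fy=9,interpolation=2),alpha=1.6))
E
```

```text
time: 16.25
ee_pos: [0.5434, 0.0597, 0.0889]
tcp_rot: [-154.0, 0.0, 13.4]
wrist_force: [-4.3, -0.5, 9.3]
opening: -0.0003
grasp_force: 5.0
time: 16.88
ee_pos: [0.5434, 0.0597, 0.0888]
tcp_rot: [-154.0, 0.0, 13.4]
wrist_force: [-7.0, -1.2, 13.0]
opening: -0.0
grasp_force: 6.5
-44 [150 150 153] 1.0 | -42 [125 130 128] 0.96 | -40 [85 99 88] 0.86 | -38 [65 85 68] 0.77 | -36 [55 82 59] 0.67 | -34 [55 82 59] 0.67 | -32 [54 81 58] 0.66 | -30 [53 82 57] 0.65 | -28 [53 81 57] 0.65 | -26 [52 83 57] 0.63 | -24 [52 81 57] 0.64 | -22 [49 79 54] 0.62 | -20 [47 76 52] 0.61 | -18 [45 70 50] 0.64 | -16 [45 65 48] 0.69 | -14 [47 68 50] 0.7 | -12 [49 78 54] 0.64 | -10 [52 83 57] 0.62 | -8 [52 85 58] 0.62 | -6 [53 87 59] 0.61 | -4 [58 89 62] 0.64 | -2 [69 97 70] 0.71 | 0 [ 91 110  89] 0.82 | 2 [110 123 107] 0.89 | 4 [129 135 125] 0.95 | 6 [129 132 127] 0.97 | 8 [118 124 118] 0.95 | 10 [102 115 105] 0.89 | 12 [ 76 101  80] 0.76 | 14 [59 92 64] 0.64 | 16 [54 90 60] 0.6 | 18 [51 88 57] 0.58 | 20 [51 88 58] 0.58 | 22 [52 89 58] 0.59 | 24 [52 88 59] 0.59 | 26 [52 88 59] 0.59 | 28 [52 88 58] 0.59 | 30 [53 89 59] 0.6 | 32 [55 87 60] 0.63 | 34 [66 87 68] 0.76 | 36 [ 96 104  96] 0.93 | 38 [130 131 131] 0.99 | 40 [150 150 153] 1.0 | 42 [156 155 159] 1.0 | 44 [156 155 160] 1.01 |
```

View pics/c7.png

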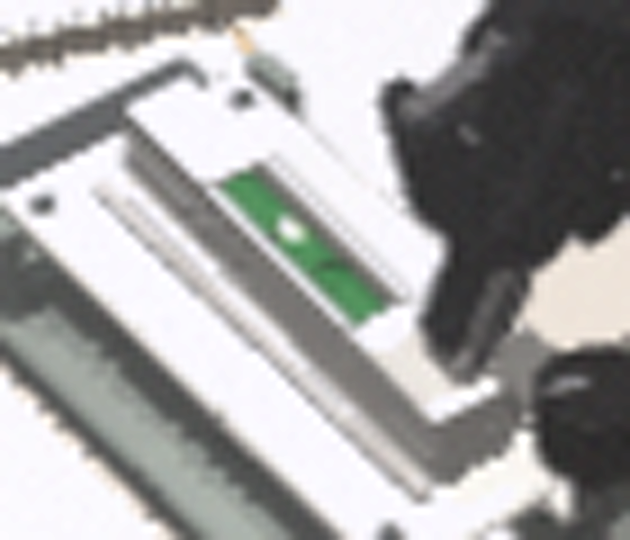

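The vial is now clear in the crop. The bubble is at (290,230), about 7.5 mm to the far side of the window's middle, so the near end has to rise about 0.016 rad. That is a clockwise turn of roughly 47°. Next: lift, untilt and go over the knob.

```bash
python3 -m inch '[[[0,0,-1.8,-3.6,0,0,0],[0,0,-1.8,-3.6,0,0,0],[0,0,-8,-18,0,0,0],[0,0,-15,-30,0,0,0],[70,0,-10,-25,-8.6,0,-5],[70,0,0,0,-8.7,0,-5],[70,0,0,0,-8.7,0,-5],[70,0,0,0,0,0,-10]]]'
python3 -m inch '[[[70,-20,0,0,0,0,-10],[70,-20,0,0,0,0,-10],[70,-20,0,0,0,0,-10],[70,0,0,0,0,0,-7],[70,0,0,0,0,0,0],[70,0,0,0,0,0,0]]]'
python3 -c "
from h import *
to([.478,.047,.150],[180,0,75])
scan('scene8.png',z=.093)"
```

```text
time: 17.92
ee_pos: [0.544, 0.0585, 0.1763]
tcp_rot: [178.7, -3.2, 38.3]
wrist_force: [0.3, -1.2, -0.1]
opening: 0.0598
grasp_force: 0.0
time: 18.68
ee_pos: [0.5046, 0.0131, 0.1724]
tcp_rot: [177.3, -1.8, 74.7]
wrist_force: [0.5, 0.1, 1.3]
opening: 0.0596
grasp_force: 0.0
shift mm [ 25.  -35.7  21.5] turn [ 2.75 -1.82 -0.31] q [  0.9  -5.2  -6.7  85.4   1.  106.3] F [0.5 0.1 1.3]
-44 [148 147 152] 1.01 | -42 [144 144 147] 1.0 | -40 [120 124 123] 0.96 | -38 [83 96 86] 0.86 | -36 [60 83 64] 0.72 | -34 [52 78 56] 0.67 | -32 [49 77 54] 0.64 | -30 [49 77 54] 0.64 | -28 [49 77 54] 0.64 | -26 [49 79 54] 0.62 | -24 [49 77 53] 0.64 | -22 [48 77 53] 0.63 | -20 [49 76 53] 0.64 | -18 [57 82 60] 0.7 | -16 [75 94 75] 0.79 | -14 [ 94 105  92] 0.9 | -12 [110 115 108] 0.96 | -10 [119 122 118] 0.97 | -8 [105 116 105] 0.9 | -6 [ 90 107  90] 0.84 | -4 [72 95 74] 0.76 | -2 [54 84 59] 0.64 | 0 [47 77 52] 0.61 | 2 [44 73 49] 0.61 | 4 [44 73 50] 0.6 | 6 [45 72 51] 0.63 | 8 [45 68 50] 0.66 | 10 [48 70 52] 0.68 | 12 [50 77 54] 0.65 | 14 [52 82 56] 0.63 | 16 [52 83 57] 0.62 | 18 [51 83 56] 0.61 | 20 [51 83 56] 0.61 | 22 [50 82 55] 0.61 | 24 [51 82 56] 0.62 | 26 [52 83 57] 0.63 | 28 [53 83 57] 0.63 | 30 [52 84 58] 0.62 | 32 [56 82 60] 0.68 | 34 [66 82 67] 0.81 | 36 [ 96 101  96] 0.94 | 38 [127 127 128] 0.99 | 40 [144 143 147] 1.01 | 42 [149 148 152] 1.01 | 44 [149 148 152] 1.01 |
```

```bash
python3 -m inch '[[[70,12,-18,0,2.7,-1.8,0],[70,13,-18,0,0,0,0],[70,0,0,0,0,0,0],[70,0,0,0,0,0,0]]]'
python3 -c "
from h import *
to([.478,.047,.111],[180,0,75])"
```

```text
time: 19.23
ee_pos: [0.4767, 0.0464, 0.1721]
tcp_rot: [179.9, -0.0, 74.8]
wrist_force: [0.0, 0.4, -0.4]
opening: 0.0598
grasp_force: 0.0
shift mm [ 0.9  1.  61.1] turn [ 0.09 -0.03 -0.18] q [  5.6  -5.6  -7.   88.5  -0.  110.7] F [ 0.   0.4 -0.4]
```

```bash
python3 -m inch '[[[70,1,1,30,0,0,0],[70,0,0,25,0,0,0],[70,0,0,6,0,0,0],[70,0,0,0,0,0,0]]]'
python3 -m inch '[[[20,0,0,0,0,0,0],[20,0,0,0,0,0,0],[20,0,0,0,0,0,0],[20,0,0,0,0,0,0],[20,0,0,0,0,0,0]]]' 40
```

```text
time: 19.73
ee_pos: [0.4779, 0.0469, 0.1114]
tcp_rot: [179.9, -0.0, 74.8]
wrist_force: [-0.5, 0.6, 0.1]
opening: 0.0598
grasp_force: 0.0
time: 20.35
ee_pos: [0.4779, 0.0473, 0.1124]
tcp_rot: [179.9, -0.1, 74.8]
wrist_force: [-2.1, -0.6, 5.0]
opening: 0.0314
grasp_force: 39.4
```

```bash
python3 -m inch '[[[20,0,0,0,0,0,9.8],[20,0,0,0,0,0,9.8],[20,0,0,0,0,0,9.8],[20,0,0,0,0,0,9.8],[20,0,0,0,0,0,9.8],[20,0,0,0,0,0,0],[20,0,0,0,0,0,0]]]'
python3 -m inch '[[[70,0,0,0,0,0,0],[70,0,0,0,0,0,0],[70,0,0,0,0,0,0],[70,0,0,-30,0,0,0],[70,0,0,-40,0,0,0],[0,30,0,0,0,0,0],[0,0,0,0,0,0,0],[0,0,0,0,0,0,0]]]'
python3 -c "
from h import *
to([.544,.0595,.120],[180,0,13.3])
scan('scene9.png',z=.095)"
```

```text
time: 21.22
ee_pos: [0.4787, 0.0467, 0.1124]
tcp_rot: [179.8, -0.2, 26.0]
wrist_force: [2.1, -4.6, 5.6]
opening: 0.0314
grasp_force: 39.6
time: 22.22
ee_pos: [0.504, 0.0602, 0.1805]
tcp_rot: [-180.0, 0.0, 25.9]
wrist_force: [-0.1, 0.3, -0.3]
opening: 0.0053
grasp_force: 0.0
shift mm [35.7 18.1 60.5] turn [-1.000e-02  2.000e-02  1.257e+01] q [  6.8  -1.6  -2.3  89.3   0.  160.9] F [-0.1  0.3 -0.3]
-44 [141 138 135] 1.02 | -42 [144 141 141] 1.02 | -40 [139 140 141] 0.99 | -38 [111 119 115] 0.93 | -36 [78 95 81] 0.82 | -34 [57 82 61] 0.7 | -32 [53 80 57] 0.67 | -30 [52 80 57] 0.65 | -28 [53 82 58] 0.65 | -26 [54 82 58] 0.65 | -24 [60 87 64] 0.69 | -22 [74 95 77] 0.78 | -20 [ 94 106  94] 0.88 | -18 [109 115 108] 0.94 | -16 [ 99 104  97] 0.96 | -14 [86 92 83] 0.94 | -12 [74 86 72] 0.86 | -10 [59 83 61] 0.72 | -8 [53 81 57] 0.65 | -6 [51 80 55] 0.63 | -4 [49 79 54] 0.61 | -2 [48 77 53] 0.62 | 0 [46 76 51] 0.61 | 2 [46 75 51] 0.61 | 4 [45 70 49] 0.65 | 6 [44 65 47] 0.68 | 8 [46 64 48] 0.72 | 10 [47 71 51] 0.66 | 12 [48 78 53] 0.62 | 14 [51 82 56] 0.62 | 16 [51 85 57] 0.59 | 18 [51 84 57] 0.61 | 20 [50 83 56] 0.6 | 22 [50 83 55] 0.6 | 24 [51 82 56] 0.63 | 26 [50 81 55] 0.62 | 28 [50 81 55] 0.62 | 30 [51 81 56] 0.62 | 32 [52 82 58] 0.64 | 34 [75 95 78] 0.79 | 36 [115 121 115] 0.95 | 38 [141 140 143] 1.0 | 40 [148 147 151] 1.01 | 42 [150 149 154] 1.01 | 44 [151 149 154] 1.01 |
```

```bash
python3 -m inch '[[[0,18,9,0,0,0,6.3],[0,17,11,20,0,0,6.3],[0,0,0,30,9,0,0],[0,0,0,0,9,0,0],[0,0,0,0,8,0,0],[0,0,0,0,0,0,0],[0,0,0,0,0,0,0]]]'
python3 -c "
from h import *
to([.544,.0595,.098],[-154,0,13.3])"
```

```text
time: 23.15
ee_pos: [0.5442, 0.0552, 0.1312]
tcp_rot: [-154.1, -0.1, 13.2]
wrist_force: [-0.3, 0.5, -0.0]
opening: -0.0002
grasp_force: 0.0
shift mm [ 0.7 10.7 31.7] turn [ 0.13 -0.08 -0.04] q [ -6.6  11.1   2.5  90.6  24.3 158.2] F [-0.3  0.5 -0. ]
```

```bash
python3 -m inch '[[[0,0,6,15,0,0,0],[0,0,4.5,10,0,0,0],[0,0,0.5,3,0,0,0],[0,0,0.9,1.8,0,0,0],[0,0,0.9,1.8,0,0,0],[0,0,0,0,0,0,0],[0,0,0,0,0,0,0]]]'
python3 -m inch '[[[0,0,0.9,1.8,0,0,0],[0,0,0,0,0,0,0],[0,0,0,0,0,0,0]]]'
python3 -m inch '[[[0,0,0.5,0.9,0,0,0],[0,0,0,0,0,0,0],[0,0,0,0,0,0,0]]]'
```

```text
time: 24.02
ee_pos: [0.5442, 0.0576, 0.0975]
tcp_rot: [-154.0, -0.1, 13.2]
wrist_force: [-0.1, -0.4, 3.1]
opening: 0.0
grasp_force: 1.1
time: 24.4
ee_pos: [0.544, 0.0575, 0.0951]
tcp_rot: [-154.0, -0.1, 13.2]
wrist_force: [-1.5, -0.4, 3.9]
opening: 0.0001
grasp_force: 1.7
time: 24.78
ee_pos: [0.5439, 0.0575, 0.094]
tcp_rot: [-154.0, -0.1, 13.2]
wrist_force: [-3.2, -1.6, 3.5]
opening: -0.0001
grasp_force: 2.0
```

```bash
python3 -m inch '[[[0,0,0.5,0.9,0,0,0],[0,0,0,0,0,0,0],[0,0,0,0,0,0,0]]]'
python3 -m inch '[[[0,0,0.5,0.9,0,0,0],[0,0,0,0,0,0,0],[0,0,0,0,0,0,0]]]'
python3 -m inch '[[[0,0,0.4,0.7,0,0,0],[0,0,0,0,0,0,0],[0,0,0,0,0,0,0]]]'
```

```text
time: 25.15
ee_pos: [0.544, 0.0575, 0.093]
tcp_rot: [-154.0, -0.1, 13.2]
wrist_force: [-3.2, -1.6, 4.0]
opening: -0.0003
grasp_force: 2.1
time: 25.52
ee_pos: [0.544, 0.0575, 0.092]
tcp_rot: [-154.0, -0.1, 13.2]
wrist_force: [-2.4, -3.1, 4.1]
opening: 0.0001
grasp_force: 2.2
time: 25.9
ee_pos: [0.5441, 0.0574, 0.0913]
tcp_rot: [-154.0, -0.1, 13.2]
wrist_force: [-2.8, -2.6, 4.9]
opening: -0.0001
grasp_force: 2.7
```

```bash
python3 -m inch '[[[0,0,0.3,0.6,0,0,0],[0,0,0,0,0,0,0],[0,0,0,0,0,0,0],[0,0,0,0,0,0,0],[0,0,0,0,0,0,0],[0,0,0,0,0,0,0],[0,0,0,0,0,0,0],[0,0,0,0,0,0,0]]]'
python3 - <<'E'
from h import *
scan("scene10.png",z=.091)
im=cv2.imread("pics/scene10.png")
cv2.imwrite("pics/c10.png",cv2.convertScaleAbs(cv2.resize(im[165:225,260:330],None,fx=9,fy=9,interpolation=2),alpha=1.6))
E
```

```text
time: 26.9
ee_pos: [0.5441, 0.0574, 0.0911]
tcp_rot: [-154.0, -0.1, 13.2]
wrist_force: [-4.1, -3.5, 8.5]
opening: -0.0
grasp_force: 4.3
-44 [153 153 157] 1.0 | -42 [134 135 137] 0.99 | -40 [ 96 107  98] 0.9 | -38 [69 89 72] 0.78 | -36 [60 83 63] 0.72 | -34 [56 81 59] 0.69 | -32 [55 81 59] 0.68 | -30 [54 80 58] 0.67 | -28 [54 82 59] 0.66 | -26 [54 82 58] 0.67 | -24 [54 81 58] 0.66 | -22 [53 80 57] 0.66 | -20 [50 77 54] 0.65 | -18 [49 76 53] 0.64 | -16 [49 72 53] 0.68 | -14 [50 72 54] 0.69 | -12 [52 78 57] 0.68 | -10 [58 85 62] 0.69 | -8 [73 97 75] 0.76 | -6 [ 94 111  93] 0.85 | -4 [119 127 115] 0.93 | -2 [126 131 124] 0.96 | 0 [121 128 119] 0.95 | 2 [109 120 107] 0.91 | 4 [82 98 83] 0.84 | 6 [57 77 60] 0.74 | 8 [50 72 53] 0.69 | 10 [50 78 54] 0.63 | 12 [51 85 57] 0.6 | 14 [52 86 57] 0.6 | 16 [51 87 57] 0.59 | 18 [52 87 58] 0.6 | 20 [53 87 58] 0.6 | 22 [52 87 58] 0.59 | 24 [51 87 58] 0.59 | 26 [51 88 58] 0.58 | 28 [51 87 58] 0.59 | 30 [51 87 58] 0.59 | 32 [53 87 59] 0.61 | 34 [74 97 77] 0.76 | 36 [114 122 114] 0.94 | 38 [144 144 146] 1.0 | 40 [153 152 156] 1.01 | 42 [155 154 158] 1.01 | 44 [156 155 159] 1.01 |
```

View pics/c10.png

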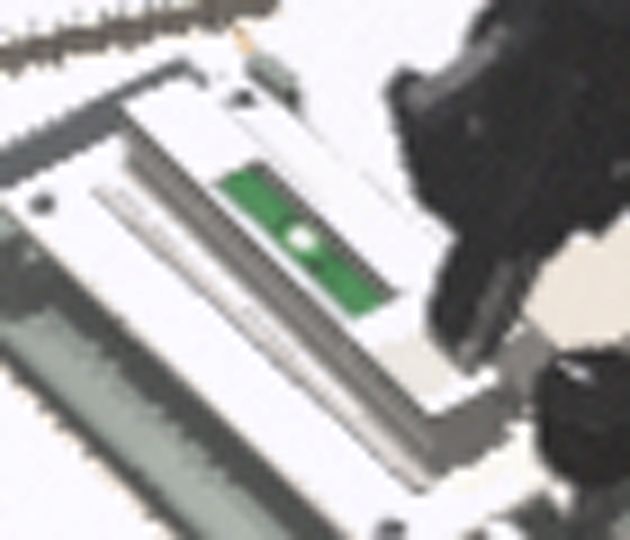

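The crop shows the bubble at (302,237), about 1 mm from the middle, with the plate on its stop at roughly 8.5 N. A last overlay will confirm the level still sits midway between the rails.

```bash
python3 - <<'E'
from h import *
s=viewer.camera("scene");im=cv2.imread("pics/scene10.png")
x0,y0,k=258,165,10
raw=cv2.resize(im[y0:y0+60,x0:x0+74],None,fx=k,fy=k,interpolation=2);raw=np.clip((raw/255.)**0.9*1.25*255,0,255).astype(np.uint8)
a=np.radians(13.3);u=np.array([np.cos(a),np.sin(a),0]);v=np.array([-u[1],u[0],0])
P=lambda X:tuple(int(q) for q in (proj(s,X)-[x0,y0]+.5)*k)
C=np.array([.6088,.0789,0])
for y in(-.02,.02):cv2.line(raw,P(C+[0,0,.064]+u*-.085+v*y),P(C+[0,0,.064]+u*.085+v*y),(0,0,255),1)
cv2.polylines(raw,[np.array([P(C+[0,0,.091]+u*x+v*y) for x,y in((-.085,-.013),(-.085,.013),(.085,.013),(.085,-.013))])],True,(255,160,0),1)
cv2.polylines(raw,[np.array([P(C+[0,0,.060]+u*x+v*y) for x,y in((-.115,-.05),(-.115,.05),(.095,.05),(.095,-.05))])],True,(0,200,0),1)
cv2.imwrite("pics/c11.png",raw)
E
```

```text
(no output)
```

View pics/c11.png

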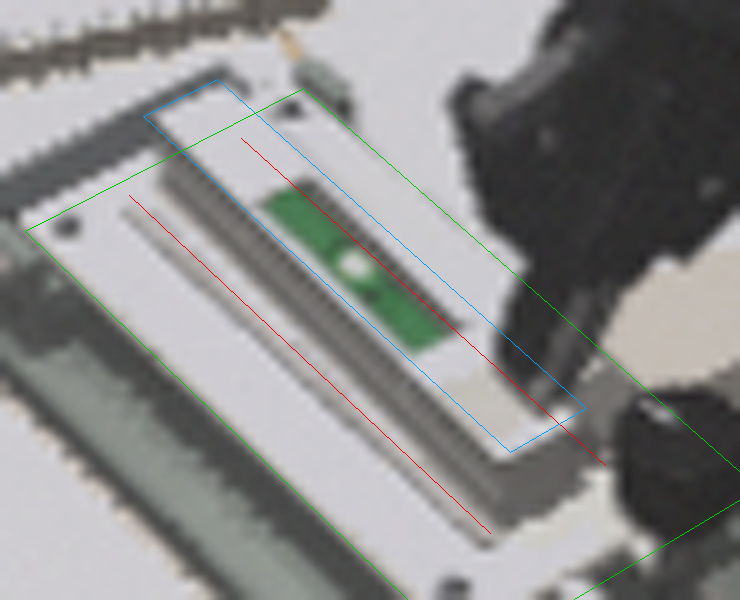

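The overlay shows the rails and the level offset from their predictions by the same pixel or less, so the level is midway to within about 2 mm. The plate is on its stop and the bubble is between the lines, so I'm handing in.

```bash
python3 -c "
from h import *
o=bot.get_obs();print(o['time'],o['wrist_force']);print(bot.job_done())"
```

```text
27.0 [-5.40430919 -2.91617325  8.22072348]
the job is handed in; nothing more can be done
None
```

I handed the job in at 27 s: the larger level lies midway between the rails to within about 2 mm, and the arm is pressing its near end at about 8 N with the plate on its stop. By my picture measurements the bubble is 1–2 mm from the middle, inside the 3.5 mm limit. The jar, beaker and boat were not touched, and no verdict came back.

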